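Release and push off the cover of a filter box

TASK

Open the water-filter box on the worktop: press its snap tab all the way in with a fingertip, then push the released cover off its seat, along the box over the pressed tab, until the opening with the filter is completely uncovered, and leave the cover lying flat on the ledge of the box. Only press and push: do not lift the cover, and leave the small containers beside the box standing where they are.

Things in the scene. Friction and masses are not known exactly. Their poses are not given: they have to be found in the camera images.
- filter_box: Low white box, 112 (x) by 210 mm (y -110 to +100), fixed. Origin on the worktop under its middle, z up, y the way the cover slides. From -y: seat with cover, snap tab, ledge, end stop. Deck 50 mm high; cover slides on runners 54 mm high between guide walls (top 67 mm). Lips over the seat hold its edges down. At the -y end a gap (x -42 to 42) lets a finger down behind the cover. 21 mm hose stubs at +x.
- opening (a point): Centre of the filter opening under the cover, at deck height (50 mm), y = -55 mm in the box's frame: 74 mm (x) by 74 mm (y -92 to -18). In it lies a fixed filter cartridge, just below deck height. A fingertip above 55 mm passes clear over it.
- stop_face (a point): Middle of the end stop's face at the ledge's +y end, y = +92 mm in the box's frame, 60 mm high (the stop's top is 72 mm high). The cover may be pushed up against it.
- filter_cover: Loose grey cover, about 0.15 kg: plate 100 (x) by 90 (y) by 6 mm under a raised block 78 by 90 mm, 18 mm high in all. Origin at the centre of its underside, axes as the box. Seated: y = -55 mm in the box's frame, underside 54 mm, top 72 mm high. Push its upright -y end face (78 mm wide) toward +y; it slides easily. Opening all uncovered from y = +27 mm on; at the end stop y = +47 mm.
- tab_top (a point): Centre of the top face of the snap tab, a grey pad 34 mm (x) by 36 mm (y) with fine ribs, at x = 0, y = +12 mm in the box's frame, just ahead of the cover's +y edge; moves down with it. 66 mm above the worktop when the tab is out, 50 mm (level with the deck) when fully in.
- snap_tab (a joint): How far the snap tab is pressed straight down, m: 0 out, 0.016 fully in. It takes about 4 N to move and stays where it is pressed to, it does not spring back. It blocks the cover until it is in by more than 0.012.
- salt_shaker: Salt shaker, 44 mm across, 90 mm high, standing beside the box (+x side) or beyond its end stop; origin under its centre. To be left alone.
- tablet_bottle: Small brown bottle with a ribbed cap, 48 mm across, 80 mm high, standing beside the box (+x side) or beyond its end stop; origin under its centre. To be left alone.
- spice_jar: Slim jar with a dark cap, 44 mm across, 105 mm high, standing beside the box (+x side) or beyond its end stop; origin under its centre. To be left alone.
Things that resemble listed ones, but are neither listed nor needed, are in the scene too. There is more than one size of the filter_cover; the job needs the larger.

How it is judged:
By the outcome, as a careful person would: the job done as asked, in the order asked, and still so for the second after the job is handed in, with the robot touching nothing.
It also fails if it takes over 35 s, if anything falls off the work surface, if the arm or the gripper's body presses on something with over 40 N, if the wrist force passes 120 N, or if a joint passes its speed limit or range.

ROBOT

A 6-joint arm with a two-finger parallel gripper is mounted at the origin on a cart in front of the work surface, level with it; the furniture and walls round the work are solid. World frame = base frame: x ahead of the robot, y to its left, z up, the work surface at z = 0. Lengths are in m, angles in rad, forces in N, time in s.
With the tool pointing down it reaches from about 0.275 to 0.825 m from the base axis. Payload 4.9 kg.
Tool frame: the origin (TCP) lies at the centre of the arm's flange, where the gripper is bolted on; the fingertips stand 173 mm ahead of it and the grasp point (between the pads) lies 155 mm ahead of it; x points along the fingers, y is the direction in which the jaws open and shut, and the axes are right-handed (so a half turn about x gives the same grasp; the last joint's range is limited). The gripper opens to 85 mm and grips with 20 to 120 N. Pads are 22 mm wide; open, the fingers measure 114 mm over their backs; the gripper's body (76 mm by 85 mm) begins 54 mm behind the grasp point. The pads swing forward as they close: fully open they stand 13 mm farther back than shut.
Start: joints at [1.13, 0.326, -0.193, 1.052, 0, 1.437], TCP at [0.166, 0.524, 0.405] pointing down, gripper open.
Joint ranges: [-2.65, 2.65], [-0.97, 1.79], [-1.3, 1.35], [-1.93, 2.1], [-1.47, 1.37], [-3.14, 3.14]. Speed limits (rad/s): [2.57, 2.57, 3.14, 3.14, 3.14, 3.14].

INTERFACE

Orientations are given as a unit quaternion [w, x, y, z].
In Python, from bench import env, viewer gives the robot as it stands.
- The arm moves only by the tool drive_tool, never from a script. Its argument "targets" is a list of rows, each an object of numbers: "dx", "dy", "dz": the shift along the world's x, y, z in m; "ax", "ay", "az": the turn, a rotation vector about the world's x, y, z in degrees; "claw": the opening, from 0 (shut) to 1 (fully open). A call has 1 to 5 rows; each row is the pose to reach, as a shift and turn from the pose commanded when the call began; what a row does not reach only later rows make up. A row lasts 1/12 s, in which the tool goes at most 41.7 mm and 7.16 degrees, less where a joint would pass 70% of its speed; a pose out of reach is approached as far as the arm can. A call with a gripper value outside its range is refused whole. The fingers move at their own pace and stop on an object; the grip force is fixed at half the most. Time passes only in rows, so rows that repeat a pose let the fingers close. It gives the time, the measured TCP pose, the force and the opening at its end, in the units of the state.
- env.get_obs(): the state, without advancing time (a new reading comes with each control period).
- viewer.get_image(name): name is "scene" or "side" or "wrist"; returns (picture, depth): 384x512x3 uint8, blue, green, red; 384x512 float32, m along the optical axis (not along the pixel's ray), 0 where there is no reading.
- viewer.camera_model(name): a dict with "camera_matrix" (3x3 intrinsics, pixels), "T" (4x4, takes a point from camera to world coordinates). Camera axes: x right, y up, looking along -z (the intrinsics and any distortion apply to the point x, -y, -z); pixel columns grow to the right and rows downward; lengths in m; the calibration is good to about 2 mm. A picture is of the moment at which its call begins: read the wrist's pose just before it. camera_model takes no time and is no camera call; for the wrist camera it gives the pose at the moment of the call.
- env.close_job(): hands the job in, once; it reports no verdict.
The state is a dict: "time_s": time; "qpos": joint angles; "qvel": joint speeds; "joint_torque": joint torques, N m; "position": TCP position; "eef_rot": TCP orientation; "ft_force": force on the tool from outside, world axes, zero at the start; "torque": the same for the moment, N m; "gripper_width": finger opening in m.
Only numpy, scipy, OpenCV 4.12 (cv2) and the standard library are available. Lean on these libraries where they do the work, as an engineer would, in place of code of your own. Each camera call takes 0.05 s, during which the arm holds its last target.

## Working session

There is one attempt and no reset: what is moved stays moved. The work goes in short steps, Python scripts to look and compute and a tool call to move; the robot and the scene stay as the last step left them, time stands still between calls to the robot, and variables do not carry over. Pictures are saved under pics/ and viewed, and the job is handed in when it is done.

Besides the shell and the picture viewer there is one more tool, called after ">>>" by a JSON object that holds its "method" and its "body". drive_tool: Moves the arm, as the interface text tells. Its arguments: {"type":"object","properties":{"targets":{"type":"array"}},"required":["targets"]}

```bash
mkdir -p pics; ls; python3 - <<'E'
from bench import env, viewer
import cv2,numpy as np
o=env.get_obs();print(o)
for n in ["scene","side"]:
    im,d=viewer.get_image(n);cv2.imwrite(f"pics/{n}0.png",im);m=viewer.camera_model(n);np.savez(f"{n}0.npz",im=im,d=d,K=m["camera_matrix"],T=m["T"]);print(m)
E
```

```text
pics
{'time_s': 0.0, 'qpos': array([ 1.12977088e+00,  3.26971371e-01, -1.93590811e-01,  1.05199024e+00,
       -5.54390909e-06,  1.43658603e+00]), 'qvel': array([6.49169168e-05, 7.80238044e-05, 4.25214506e-04, 1.08869023e-03,
       1.24371530e-03, 1.22506775e-04]), 'joint_torque': array([-2.61691006e-03, -4.43402624e+01,  2.62442082e+01,  1.56575942e-02,
       -3.28661654e-04, -2.21316725e-06]), 'position': array([0.16598708, 0.52405965, 0.40388397]), 'eef_rot': array([ 0.69862809,  0.1074546 ,  0.69897657, -0.10864645]), 'ft_force': array([-0.1808093 ,  0.05756287, -0.54584109]), 'torque': array([0.05177361, 0.02131031, 0.02483899]), 'gripper_width': 0.08542170711215738}
{'camera_matrix': array([[360.14024616,   0.        , 246.0709495 ],
       [  0.        , 360.14024616, 193.13809051],
       [  0.        ,   0.        ,   1.        ]]), 'T': array([[ 0.71489364,  0.47021416, -0.51751881,  0.09925857],
       [-0.69912829,  0.49349408, -0.51738113, -0.3605961 ],
       [ 0.01211254,  0.73168452,  0.6815358 ,  0.64582086],
       [ 0.        ,  0.        ,  0.        ,  1.        ]])}
{'camera_matrix': array([[462.89240075,   0.        , 262.68909379],
       [  0.        , 462.89240075, 185.40553293],
       [  0.        ,   0.        ,   1.        ]]), 'T': array([[-0.97274624,  0.14034885, -0.18457235,  0.35832701],
       [-0.23177801, -0.56585374,  0.79125755,  0.78798171],
       [ 0.00661113,  0.81247261,  0.58296187,  0.61073847],
       [ 0.        ,  0.        ,  0.        ,  1.        ]])}
```

View pics/scene0.png

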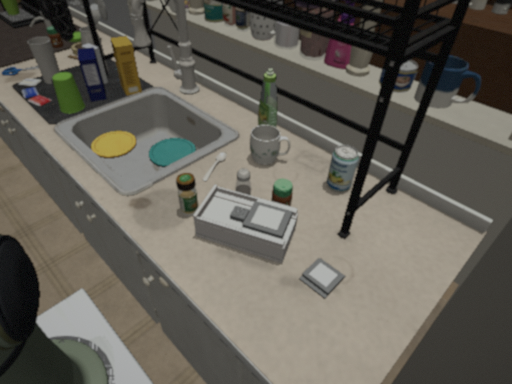

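View pics/side0.png

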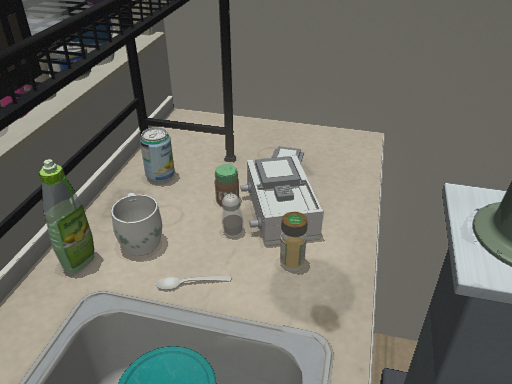

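The scene view shows the box at about (246,222): cover at (270,218), tab at (240,213), ledge toward (215,207). There is a loose smaller cover at (322,277). The shaker, bottle and jar stand round the far and left ends. Next I fit the box pose from depth.

```bash
cat > h.py <<'E'
import numpy as np
def cloud(f):
    z=np.load(f);d=z['d'];K=z['K'];T=z['T'];v,u=np.mgrid[0:384,0:512]
    p=np.stack([(u-K[0,2])/K[0,0]*d,-(v-K[1,2])/K[1,1]*d,-d],-1)
    w=p@T[:3,:3].T+T[:3,3]; w[d==0]=np.nan
    return z['im'],w
def proj(P,K,T):
    c=(np.asarray(P)-T[:3,3])@T[:3,:3]
    return np.stack([K[0,0]*c[:,0]/-c[:,2]+K[0,2], K[1,1]*-c[:,1]/-c[:,2]+K[1,2]],-1)
E
python3 - <<'E'
from h import *
import cv2
for n,(u0,v0,u1,v1) in dict(scene=(160,150,360,300),side=(180,130,340,280)).items():
    im,w=cloud(n+"0.npz")
    cv2.imwrite(f"pics/{n}c.png",cv2.resize(im[v0:v1,u0:u1],None,fx=4 if n=="scene" else 3.75,fy=4 if n=="scene" else 3.75,interpolation=cv2.INTER_CUBIC))
    for h0,h1 in [(.045,.058),(.058,.069),(.069,.078)]:
        m=(w[...,2]>h0)&(w[...,2]<h1); sub=np.zeros_like(m);sub[v0:v1,u0:u1]=1;m&=sub
        p=w[m]; print(n,h0,len(p),np.median(p,0))
    for (u,v) in ([(270,218),(240,213),(215,207),(322,277),(187,190),(243,180),(283,192)] if n=="scene" else [(278,170),(284,193),(293,220),(232,200),(227,172)]):print(n,u,v,w[v,u].round(4))
E
```

```text
scene 0.045 2106 [0.48362081 0.07090611 0.05101054]
scene 0.058 1574 [0.48610186 0.02412409 0.06501856]
scene 0.069 1513 [ 0.51259329 -0.00899082  0.07249845]
scene 270 218 [ 0.5167 -0.0182  0.0726]
scene 240 213 [0.4861 0.0443 0.0633]
scene 215 207 [0.4667 0.1084 0.0492]
scene 322 277 [ 0.5148 -0.1709  0.0141]
scene 187 190 [0.4314 0.1622 0.0895]
scene 243 180 [0.5619 0.1133 0.0725]
scene 283 192 [0.5985 0.0163 0.0744]
side 0.045 1860 [0.48416567 0.07464855 0.05107629]
side 0.058 1533 [0.49209046 0.04696725 0.06460317]
side 0.069 1441 [0.51483104 0.00862828 0.07225156]
side 278 170 [ 0.5102 -0.0029  0.0733]
side 284 193 [0.4847 0.0597 0.0631]
side 293 220 [0.445  0.1879 0.1056]
side 232 200 [0.5689 0.1356 0.0866]
side 227 172 [0.6075 0.0414 0.0814]
```

View pics/scenec.png

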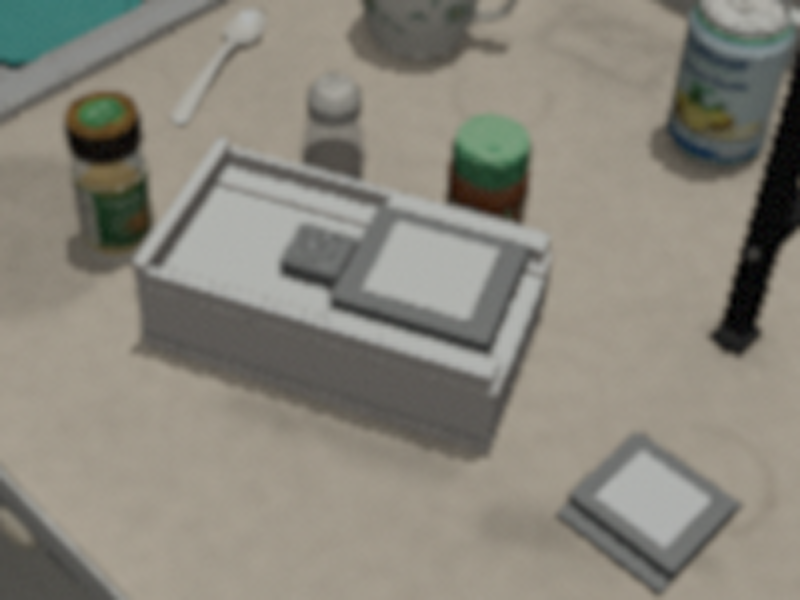

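View pics/sidec.png

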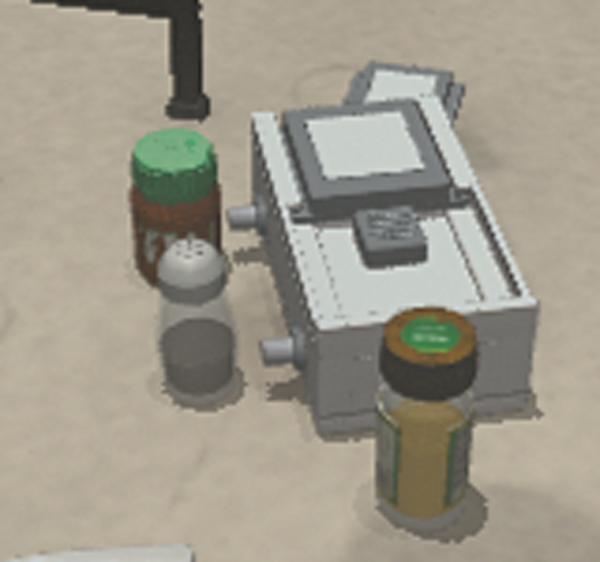

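```bash
python3 - <<'E'
from h import *
import cv2
R=lambda a:np.array([[np.cos(a),-np.sin(a)],[np.sin(a),np.cos(a)]])
for n in ["scene","side"]:
    im,w=cloud(n+"0.npz"); w=w.reshape(-1,3); w=w[~np.isnan(w[:,0])]
    near=np.linalg.norm(w[:,:2]-[0.50,0.02],axis=1)<.16
    c=w[near&(w[:,2]>.0695)&(w[:,2]<.0755)&(np.linalg.norm(w[:,:2]-[0.513,-.009],axis=1)<.06)]
    r=cv2.minAreaRect(c[:,:2].astype(np.float32));print(n,"cover",r, np.median(c[:,2]))
    # refine by percentiles about angle candidates
    e=np.array([-.0464,.1174]);
    best=None
    for a in np.deg2rad(np.arange(0,45,.5)):
        q=c[:,:2]@R(a); ex=[np.percentile(q[:,i],[1,99]) for i in (0,1)]
        A=(ex[0][1]-ex[0][0])*(ex[1][1]-ex[1][0])
        if best is None or A<best[0]: best=(A,np.rad2deg(a),ex,R(a)@np.array([x.mean() for x in ex]))
    print(best)
    b=w[near&(w[:,2]>.044)&(w[:,2]<.077)]
    best=None
    for a in np.deg2rad(np.arange(0,45,.5)):
        q=b[:,:2]@R(a); ex=[np.percentile(q[:,i],[1,99]) for i in (0,1)]
        A=(ex[0][1]-ex[0][0])*(ex[1][1]-ex[1][0])
        if best is None or A<best[0]: best=(A,np.rad2deg(a),ex)
    print("box",best)
E
```

```text
scene cover ((0.5097866654396057, -0.015719130635261536), (0.10115927457809448, 0.0899420827627182), 24.972692489624023) 0.07248461554805302
(np.float64(0.006736196340044223), np.float64(24.000000000000004), [array([0.42597182, 0.5028002 ]), array([-0.26571928, -0.17804079])], array([ 0.51448447, -0.01381469]))
box (np.float64(0.038542784766541875), np.float64(24.000000000000004), [array([0.40811678, 0.56705562]), array([-0.27551648, -0.03301575])])
side cover ((0.5178508758544922, -0.008323021233081818), (0.08468958735466003, 0.09062926471233368), 24.438989639282227) 0.07215483215069951
(np.float64(0.0067022875423929365), np.float64(23.0), [array([0.432252  , 0.50842459]), array([-0.25376231, -0.16577413])], array([ 0.51491165, -0.00931685]))
box (np.float64(0.0360742680727054), np.float64(24.000000000000004), [array([0.41170646, 0.5935673 ]), array([-0.26218   , -0.06381808])])
```

```bash
python3 - <<'E'
from bench import env, viewer
from h import *
import cv2
from scipy.spatial.transform import Rotation as Ro
o=env.get_obs();q=o['eef_rot'];r=Ro.from_quat(q,scalar_first=True).as_matrix();print(r.round(3))
m=viewer.camera_model("wrist");print(m['T'].round(3),m['camera_matrix'].round(1))
im,d=viewer.get_image("wrist");cv2.imwrite("pics/w0.png",im)
for n in ["scene","side"]:
    _,w=cloud(n+"0.npz");w=w.reshape(-1,3)
    s=w[(w[:,2]>.12)&(w[:,0]<.8)&(w[:,0]>.25)&(abs(w[:,1])<.4)]
    if len(s):
        H,xe,ye=np.histogram2d(s[:,0],s[:,1],bins=[np.arange(.25,.85,.05),np.arange(-.4,.45,.1)]);print(n,len(s));print(H.astype(int))
        print(s[s[:,0]<.65].min(0),s[s[:,0]<.65].max(0)) if (s[:,0]<.65).any() else 0
E
```

```text
[[-0.001  0.302  0.953]
 [-0.001  0.953 -0.302]
 [-1.    -0.002 -0.   ]]
[[ 0.303 -0.911 -0.281  0.093]
 [ 0.953  0.289  0.091  0.546]
 [-0.001 -0.296  0.955  0.372]
 [ 0.     0.     0.     1.   ]] [[329.5   0.  258. ]
 [  0.  329.5 193.3]
 [  0.    0.    1. ]]
scene 12790
[[1703    0    0    0    0    0    0    0]
 [1173    0    0    0    0    0    0    0]
 [ 852    0    0    0    0    0    0    0]
 [ 564    0    0    0    0    0    0    0]
 [ 379    0    0    0    0    0    0    0]
 [ 252    0    0    0    0    0    0    0]
 [ 164    0    0    0    0    0    0    0]
 [ 110    0 2199   19    8    8    4    0]
 [  69    0  968 1268  739  415  205    1]
 [  38    0  407  202  197  258   30    0]
 [  17    0  417   43   45    5   31    0]]
[ 0.25010194 -0.3851051   0.12022823] [0.64998854 0.24305377 0.50568344]
side 23389
[[1888    0    0    0    0    0    0    0]
 [1805    0    0    0    0    0    0    0]
 [1730    0    0    0    0    0    0    0]
 [1667    0    0    0    0    0    0    0]
 [1595    0    0    0    0    0    0    0]
 [1527    0    0    0    0    0    0    0]
 [1475    0    0    0    0    0    0    0]
 [1400    0  404    0    0    1    1    4]
 [1352    0  723    0   44  565 1014 2249]
 [ 641    0    0    0    7  229  462 1174]
 [1187    0    0    0    0  171   74    0]]
[ 0.25001665 -0.39140572  0.12000544] [0.64998219 0.35487091 0.47048421]
```

View pics/w0.png

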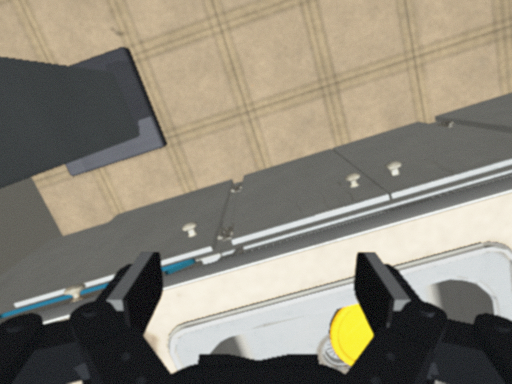

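The wrist view shows only floor, sink and fingers, since it is still over the sink. The rack stays beyond x≈0.6 and the wall at y≈-0.38, so the path is clear. I'll move above the tab, turning so the jaws lie along the box's x, with the gripper shut.

>>> {"method": "drive_tool", "body": {"targets": [{"dx":0.021,"dy":-0.031,"az":-3.2,"claw":0},{"dx":0.043,"dy":-0.063,"az":-6.4,"claw":0},{"dx":0.064,"dy":-0.095,"az":-9.6,"claw":0},{"dx":0.086,"dy":-0.126,"az":-12.8,"claw":0},{"dx":0.107,"dy":-0.158,"az":-16.1,"claw":0}]}}

```text
schema error: expected keys dx, dy, dz, ax, ay, az, claw
```

>>> {"method": "drive_tool", "body": {"targets": [{"dx":0.021,"dy":-0.031,"az":-3.2,"claw":0},{"dx":0.043,"dy":-0.063,"az":-6.4,"claw":0},{"dx":0.064,"dy":-0.095,"az":-9.6,"claw":0},{"dx":0.086,"dy":-0.126,"az":-12.8,"claw":0},{"dx":0.107,"dy":-0.158,"az":-16.1,"claw":0}]}}

```text
schema error: expected keys dx, dy, dz, ax, ay, az, claw
```

>>> {"method": "drive_tool", "body": {"targets": [{"dx":0.021,"dy":-0.031,"az":-3.2,"claw":0},{"dx":0.043,"dy":-0.063,"az":-6.4,"claw":0},{"dx":0.064,"dy":-0.095,"az":-9.6,"claw":0},{"dx":0.086,"dy":-0.126,"az":-12.8,"claw":0},{"dx":0.107,"dy":-0.158,"az":-16.2,"claw":0}]}}

```text
schema error: expected keys dx, dy, dz, ax, ay, az, claw
```

>>> {"method": "drive_tool", "body": {"targets": [{"claw":0},{"claw":0},{"claw":0}]}}

```text
schema error: expected keys dx, dy, dz, ax, ay, az, claw
```

```bash
python3 - <<'E'
from bench import env, viewer
from h import *
import cv2
from scipy.spatial.transform import Rotation as Ro
o=env.get_obs();r=Ro.from_quat(o['eef_rot'],scalar_first=True).as_matrix();print(o['time_s'],o['position'],o['qpos'].round(2),o['gripper_width'],o['ft_force'],r.round(3))
m=viewer.camera_model("wrist");im,d=viewer.get_image("wrist");cv2.imwrite("pics/w1.png",im)
np.savez("wrist1.npz",im=im,d=d,K=m["camera_matrix"],T=m["T"])
E
```

```text
0.15 [0.16601001 0.52413008 0.40408712] [ 1.13  0.33 -0.19  1.05 -0.    1.44] 0.08517605687068495 [-1.01794969 -0.33627603 -0.23083886] [[-0.001  0.302  0.953]
 [-0.001  0.953 -0.302]
 [-1.    -0.001 -0.   ]]
```

View pics/w1.png

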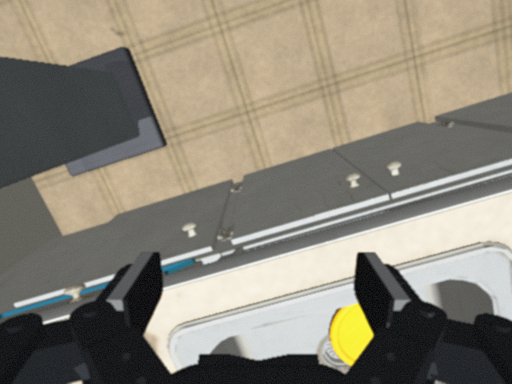

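The view has not changed: the calls were refused because every row needs all seven keys. I'll resend them in full.

>>> {"method": "drive_tool", "body": {"targets": [{"dx":0.021,"dy":-0.031,"dz":0,"ax":0,"ay":0,"az":-3.2,"claw":0},{"dx":0.043,"dy":-0.063,"dz":0,"ax":0,"ay":0,"az":-6.4,"claw":0},{"dx":0.064,"dy":-0.095,"dz":0,"ax":0,"ay":0,"az":-9.6,"claw":0},{"dx":0.086,"dy":-0.126,"dz":0,"ax":0,"ay":0,"az":-12.8,"claw":0},{"dx":0.107,"dy":-0.158,"dz":0,"ax":0,"ay":0,"az":-16.1,"claw":0}]}}

```text
time_s: 0.62
position: [0.2736, 0.3649, 0.4046]
eef_rot: [0.677, 0.206, 0.677, -0.205]
ft_force: [0.2, 0.5, 0.3]
gripper_width: 0.0256
```

>>> {"method": "drive_tool", "body": {"targets": [{"dx":0.021,"dy":-0.031,"dz":0,"ax":0,"ay":0,"az":-3.2,"claw":0},{"dx":0.043,"dy":-0.063,"dz":0,"ax":0,"ay":0,"az":-6.4,"claw":0},{"dx":0.064,"dy":-0.095,"dz":0,"ax":0,"ay":0,"az":-9.6,"claw":0},{"dx":0.086,"dy":-0.126,"dz":0,"ax":0,"ay":0,"az":-12.8,"claw":0},{"dx":0.107,"dy":-0.158,"dz":0,"ax":0,"ay":0,"az":-16.1,"claw":0}]}}

```text
time_s: 1.03
position: [0.3808, 0.2067, 0.4048]
eef_rot: [0.641, 0.299, 0.641, -0.298]
ft_force: [0.8, 0.0, 0.8]
gripper_width: -0.0001
```

>>> {"method": "drive_tool", "body": {"targets": [{"dx":0.021,"dy":-0.031,"dz":0,"ax":0,"ay":0,"az":-3.2,"claw":0},{"dx":0.043,"dy":-0.063,"dz":0,"ax":0,"ay":0,"az":-6.4,"claw":0},{"dx":0.064,"dy":-0.095,"dz":0,"ax":0,"ay":0,"az":-9.6,"claw":0},{"dx":0.086,"dy":-0.126,"dz":0,"ax":0,"ay":0,"az":-12.8,"claw":0},{"dx":0.107,"dy":-0.158,"dz":0,"ax":0,"ay":0,"az":-16.1,"claw":0}]}}

```text
time_s: 1.45
position: [0.4878, 0.0485, 0.4047]
eef_rot: [0.593, 0.386, 0.593, -0.385]
ft_force: [0.7, 1.0, -0.6]
gripper_width: 0.0003
```

>>> {"method": "drive_tool", "body": {"targets": [{"dx":0,"dy":0,"dz":0,"ax":0,"ay":0,"az":0,"claw":0},{"dx":0,"dy":0,"dz":0,"ax":0,"ay":0,"az":0,"claw":0}]}}

```text
time_s: 1.62
position: [0.4878, 0.0487, 0.4043]
eef_rot: [0.593, 0.385, 0.593, -0.386]
ft_force: [-0.1, 0.9, 0.2]
gripper_width: 0.0
```

```bash
python3 - <<'E'
from bench import env, viewer
from h import *
import cv2
from scipy.spatial.transform import Rotation as Ro
o=env.get_obs();r=Ro.from_quat(o['eef_rot'],scalar_first=True).as_matrix();print(o['time_s'],o['position'],o['qpos'].round(2),o['gripper_width'],o['ft_force'],r.round(3))
m=viewer.camera_model("wrist");im,d=viewer.get_image("wrist");cv2.imwrite("pics/w2.png",im)
np.savez("wrist2.npz",im=im,d=d,K=m["camera_matrix"],T=m["T"])
E
```

```text
1.6167 [0.48781332 0.04871647 0.4042831 ] [-0.05  0.22 -0.34  1.01  0.    1.1 ] 3.49613352540455e-06 [-0.12827186  0.93523353  0.19254356] [[-0.001  0.914  0.406]
 [ 0.     0.406 -0.914]
 [-1.    -0.    -0.   ]]
```

View pics/w2.png

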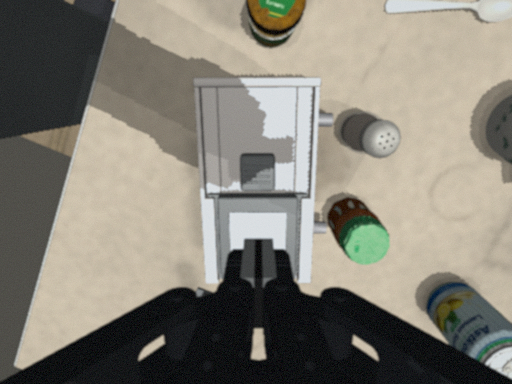

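The wrist view shows the box nearly upright in the image: tab at about (257,171), cover front edge at row 195, stop at row 82. The closed fingertips are at (258,245). Next I measure from this view.

```bash
python3 - <<'E'
from h import *
import cv2
im,w=cloud("wrist2.npz");z=np.load("wrist2.npz");K,T=z['K'],z['T']
def ray(u,v,h):
    d=T[:3,:3]@np.array([(u-K[0,2])/K[0,0],-(v-K[1,2])/K[1,1],-1]);t=(h-T[2,3])/d[2];return T[:3,3]+t*d
a=np.deg2rad(24);X=np.array([np.cos(a),np.sin(a)]);Y=np.array([-np.sin(a),np.cos(a)])
cv2.imwrite("pics/w2c.png",cv2.resize(im[60:300,180:340],None,fx=2.5,fy=2.5,interpolation=cv2.INTER_CUBIC)); 
# predicted with B
for B in [np.array([.5147,-.0116])+.055*Y]:
    pts={'tabTL':(-17,30,66),'tabTR':(17,30,66),'tabBL':(-17,-6,66),'tabBR':(17,-6,66),'stopTL':(-56,100,72),'stopTR':(56,100,72),'blkFL':(-39,-10,72),'blkFR':(39,-10,72),'boxBL':(-56,-110,67),'boxBR':(56,-110,67)}
    P=[np.r_[B+X*p[0]/1e3+Y*p[1]/1e3,p[2]/1e3] for p in pts.values()]
    uv=proj(P,K,T)
    v=cv2.resize(im[60:300,180:340],None,fx=2.5,fy=2.5,interpolation=cv2.INTER_CUBIC)
    for (n,p),q in zip(pts.items(),uv): print(n,q.round(1)); cv2.circle(v,tuple(int(x) for x in ((q-[180,60])*2.5+1)),3,(0,0,255),-1)
    cv2.imwrite("pics/w2o.png",v)
for u,v in [(257,171),(230,110),(257,82),(225,215),(208,240),(245,157)]: 
    p=w[v,u]; print(u,v,p.round(4), ((p[:2]-B)@X).round(4),((p[:2]-B)@Y).round(4))
E
```

```text
tabTL [241.5 154. ]
tabTR [277.7 153.9]
tabBL [242.1 190.7]
tabBR [277.1 190.6]
stopTL [194.5  74.6]
stopTR [324.8  74.4]
blkFL [219.  196.5]
blkFR [300.4 196.3]
boxBL [207.  284.8]
boxBR [312.4 284.6]
257 171 [0.4849 0.0491 0.0619] -0.0025 0.0126
230 110 [0.4385 0.0905 0.0491] -0.0281 0.0692
257 82 [0.4521 0.1236 0.0701] -0.0023 0.0939
225 215 [ 0.4732 -0.0015  0.0721] -0.0338 -0.0289
208 240 [ 0.468  -0.0365  0.0653] -0.0528 -0.0588
245 157 [0.4689 0.057  0.062 ] -0.0139 0.0263
```

View pics/w2o.png

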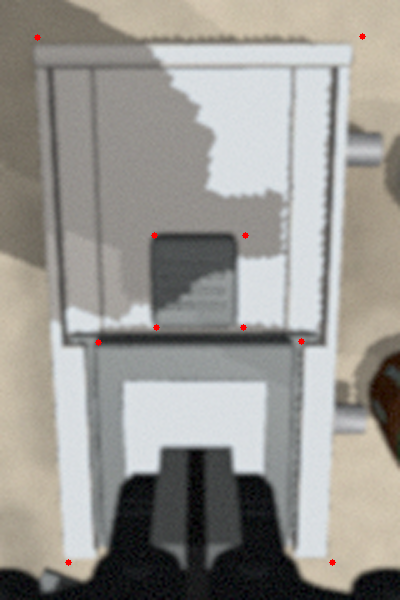

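The model overlay agrees with the image to about 2 px. The tab centre is about 1.5 mm toward −x of my estimate, so it lies under the fingertips. I'll descend to just above it.

>>> {"method": "drive_tool", "body": {"targets": [{"dx":-0.001,"dy":0,"dz":-0.035,"ax":0,"ay":0,"az":0,"claw":0},{"dx":-0.002,"dy":0,"dz":-0.075,"ax":0,"ay":0,"az":0,"claw":0},{"dx":-0.002,"dy":0,"dz":-0.115,"ax":0,"ay":0,"az":0,"claw":0},{"dx":-0.002,"dy":0,"dz":-0.145,"ax":0,"ay":0,"az":0,"claw":0},{"dx":-0.002,"dy":0,"dz":-0.155,"ax":0,"ay":0,"az":0,"claw":0}]}}

```text
time_s: 2.08
position: [0.4819, 0.0519, 0.2459]
eef_rot: [0.592, 0.382, 0.596, -0.385]
ft_force: [-0.5, -0.0, 0.4]
gripper_width: 0.0
```

>>> {"method": "drive_tool", "body": {"targets": [{"dx":0,"dy":0,"dz":0,"ax":0,"ay":0,"az":0,"claw":0}]}}

```text
time_s: 2.17
position: [0.483, 0.0516, 0.2476]
eef_rot: [0.592, 0.383, 0.596, -0.385]
ft_force: [-0.7, 0.3, 0.1]
gripper_width: -0.0
```

```bash
python3 - <<'E'
from bench import env, viewer
import cv2,numpy as np
for n in ["side","wrist"]:
    im,d=viewer.get_image(n);cv2.imwrite(f"pics/{n}3.png",im if n=="wrist" else cv2.resize(im[110:310,160:360],None,fx=3,fy=3))
o=env.get_obs();print(o['time_s'],o['position'],o['ft_force'])
E
```

```text
2.2667 [0.48538399 0.05109188 0.25079185] [0.27878711 0.84955593 1.21140271]
```

View pics/side3.png

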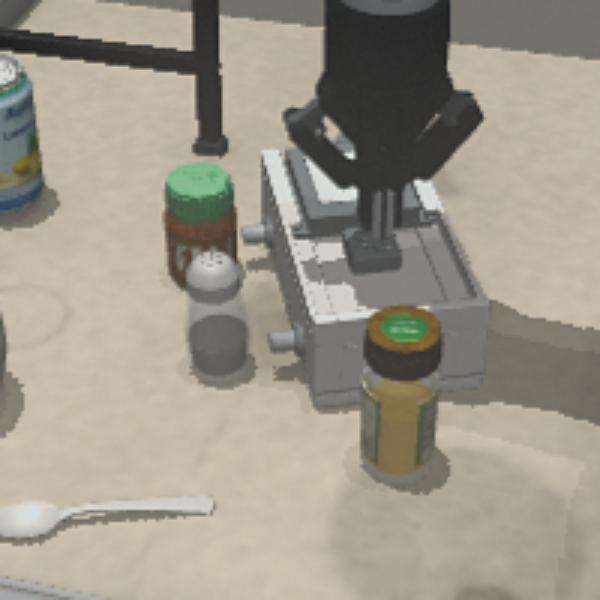

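View pics/wrist3.png

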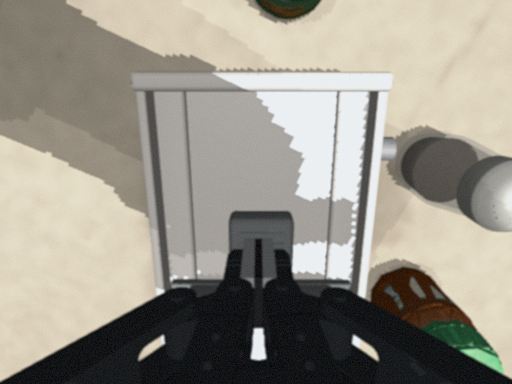

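The fingertips at (258,255) are centred over the tab, which spans columns 230–292, about 11 mm above it. Pressing slowly.

>>> {"method": "drive_tool", "body": {"targets": [{"dx":0,"dy":0,"dz":-0.005,"ax":0,"ay":0,"az":0,"claw":0},{"dx":0,"dy":0,"dz":-0.01,"ax":0,"ay":0,"az":0,"claw":0},{"dx":0,"dy":0,"dz":-0.014,"ax":0,"ay":0,"az":0,"claw":0},{"dx":0,"dy":0,"dz":-0.017,"ax":0,"ay":0,"az":0,"claw":0},{"dx":0,"dy":0,"dz":-0.02,"ax":0,"ay":0,"az":0,"claw":0}]}}

```text
time_s: 2.68
position: [0.4859, 0.0503, 0.2303]
eef_rot: [0.594, 0.385, 0.593, -0.384]
ft_force: [0.9, 1.0, 3.4]
gripper_width: 0.0001
```

>>> {"method": "drive_tool", "body": {"targets": [{"dx":0,"dy":0,"dz":-0.002,"ax":0,"ay":0,"az":0,"claw":0},{"dx":0,"dy":0,"dz":-0.004,"ax":0,"ay":0,"az":0,"claw":0},{"dx":0,"dy":0,"dz":-0.006,"ax":0,"ay":0,"az":0,"claw":0},{"dx":0,"dy":0,"dz":-0.007,"ax":0,"ay":0,"az":0,"claw":0},{"dx":0,"dy":0,"dz":-0.007,"ax":0,"ay":0,"az":0,"claw":0}]}}

```text
time_s: 3.1
position: [0.4858, 0.0503, 0.2234]
eef_rot: [0.594, 0.385, 0.593, -0.384]
ft_force: [1.0, 0.6, 9.2]
gripper_width: 0.0002
```

>>> {"method": "drive_tool", "body": {"targets": [{"dx":0,"dy":0,"dz":0,"ax":0,"ay":0,"az":0,"claw":0},{"dx":0,"dy":0,"dz":0,"ax":0,"ay":0,"az":0,"claw":0}]}}

```text
time_s: 3.27
position: [0.4858, 0.0503, 0.2234]
eef_rot: [0.594, 0.385, 0.593, -0.384]
ft_force: [1.2, 1.0, 8.7]
gripper_width: 0.0
```

>>> {"method": "drive_tool", "body": {"targets": [{"dx":0,"dy":0,"dz":-0.001,"ax":0,"ay":0,"az":0,"claw":0},{"dx":0,"dy":0,"dz":-0.002,"ax":0,"ay":0,"az":0,"claw":0},{"dx":0,"dy":0,"dz":-0.002,"ax":0,"ay":0,"az":0,"claw":0}]}}

```text
time_s: 3.52
position: [0.4857, 0.0504, 0.2234]
eef_rot: [0.594, 0.385, 0.593, -0.384]
ft_force: [-4.7, 1.4, 30.9]
gripper_width: 0.0002
```

The hard stop is reached at tip height 50.4 mm with 31 N, so the tab is level with the deck. I'll lift straight up and look.

>>> {"method": "drive_tool", "body": {"targets": [{"dx":0,"dy":0,"dz":0.01,"ax":0,"ay":0,"az":0,"claw":0},{"dx":0,"dy":0,"dz":0.035,"ax":0,"ay":0,"az":0,"claw":0},{"dx":0,"dy":0,"dz":0.065,"ax":0,"ay":0,"az":0,"claw":0},{"dx":0.002,"dy":-0.004,"dz":0.085,"ax":0,"ay":0,"az":0,"claw":0},{"dx":0.012,"dy":-0.028,"dz":0.09,"ax":0,"ay":0,"az":0,"claw":0}]}}

```text
time_s: 3.93
position: [0.4962, 0.0241, 0.3131]
eef_rot: [0.594, 0.384, 0.594, -0.383]
ft_force: [1.2, 0.4, -1.1]
gripper_width: -0.0003
```

>>> {"method": "drive_tool", "body": {"targets": [{"dx":0.011,"dy":-0.025,"dz":0,"ax":0,"ay":0,"az":0,"claw":0},{"dx":0.023,"dy":-0.053,"dz":0,"ax":0,"ay":0,"az":0,"claw":0},{"dx":0.036,"dy":-0.08,"dz":0,"ax":0,"ay":0,"az":0,"claw":0},{"dx":0.044,"dy":-0.1,"dz":0,"ax":0,"ay":0,"az":0,"claw":0},{"dx":0.044,"dy":-0.1,"dz":0,"ax":0,"ay":0,"az":0,"claw":0}]}}

```text
time_s: 4.35
position: [0.5419, -0.0811, 0.3099]
eef_rot: [0.593, 0.385, 0.593, -0.386]
ft_force: [0.4, 1.6, -0.2]
gripper_width: -0.0003
```

```bash
python3 - <<'E'
from bench import env, viewer
import cv2,numpy as np
from h import *
Y=np.array([-.4067,.9135]);X=np.array([.9135,.4067]);B=np.array([.4923,.0386])
T={}
for n in ["side","wrist","scene"]:
    m=viewer.camera_model(n);im,d=viewer.get_image(n);np.savez(f"{n}4.npz",im=im,d=d,K=m["camera_matrix"],T=m["T"])
    if n=="side": im=cv2.resize(im[110:310,160:360],None,fx=3,fy=3)
    if n=="scene": im=cv2.resize(im[150:300,160:360],None,fx=4,fy=4)
    cv2.imwrite(f"pics/{n}4.png",im)
    _,w=cloud(f"{n}4.npz");
    p=w.reshape(-1,3);b=np.stack([(p[:,:2]-B)@X,(p[:,:2]-B)@Y],1)
    s=(abs(b[:,0])<.01)&(abs(b[:,1]-.012)<.01)&(p[:,2]<.08);print(n,"tab z",s.sum(),np.median(p[s,2]) if s.any() else 0)
o=env.get_obs();d=o['position'][:2]-B;print(o['time_s'],o['position'],o['ft_force'],d@X,d@Y)
E
```

```text
side tab z 55 0.05013846436061287
wrist tab z 0 0
scene tab z 55 0.05029959119961647
4.5 [ 0.54011768 -0.07743321  0.30969388] [ 0.5832058  -0.01146703  0.44812549] -0.003509255212876149 -0.12544378946886012
```

View pics/side4.png

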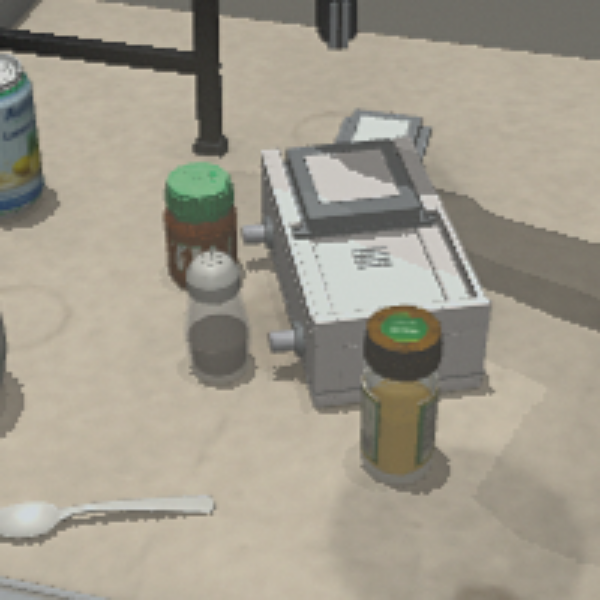

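View pics/scene4.png

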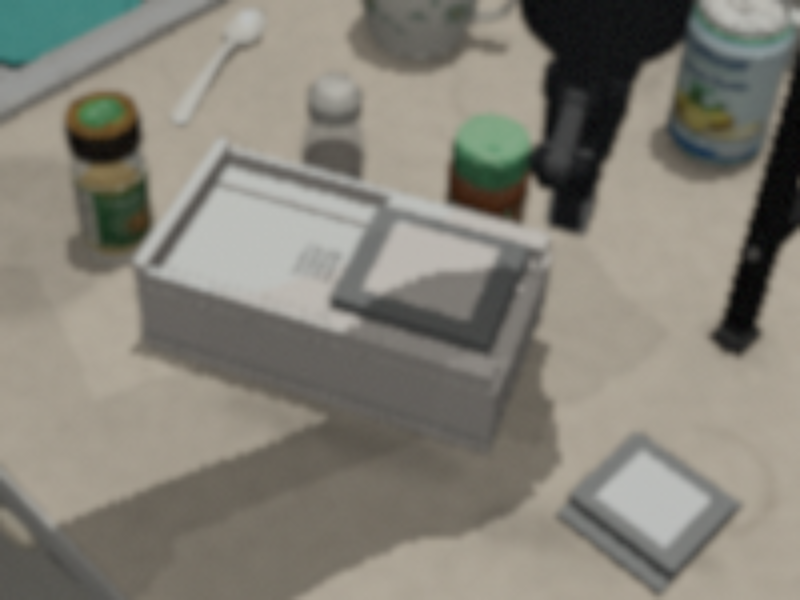

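View pics/wrist4.png

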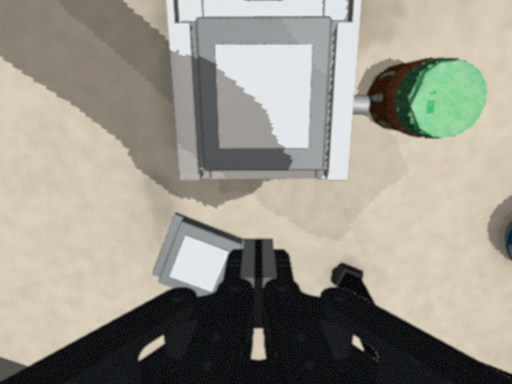

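Both cameras put the tab at 50 mm, level with the deck, with the cover still seated and the containers unmoved. In the wrist view the cover spans columns 195–335 with its −y end at about row 170, and the finger is at column 258, roughly 4 mm off-centre. I'll check the end-face position.

```bash
python3 - <<'E'
from h import *
Y=np.array([-.4067,.9135]);X=np.array([.9135,.4067]);B=np.array([.4923,.0386])
z=np.load("wrist4.npz");K,T=z['K'],z['T']
def ray(u,v,h):
    d=T[:3,:3]@np.array([(u-K[0,2])/K[0,0],-(v-K[1,2])/K[1,1],-1]);t=(h-T[2,3])/d[2];return T[:3,3]+t*d
for u,v in [(196,170),(332,170),(196,17),(332,17)]:
    p=ray(u,v,.072);print((p[:2]-B)@X,(p[:2]-B)@Y)
_,w=cloud("wrist4.npz")
for v in range(158,186,2): p=w[v,264];print(v,p.round(4),((p[:2]-B)@Y).round(4))
E
```

```text
-0.045100399431030565 -0.10040623638368795
0.042027132668364116 -0.10052086200010256
-0.04006365906212807 -0.012330324651772737
0.036359131063542 -0.012489144445705378
158 [ 0.5286 -0.0467  0.0718] -0.0927
160 [ 0.5291 -0.0479  0.0718] -0.094
162 [ 0.5298 -0.0493  0.0705] -0.0956
164 [ 0.5302 -0.0503  0.0719] -0.0966
166 [ 0.5307 -0.0514  0.0722] -0.0978
168 [ 0.5313 -0.0526  0.0718] -0.0992
170 [ 0.5319 -0.0541  0.0707] -0.1008
172 [ 0.535  -0.06    0.0484] -0.1074
174 [ 0.5355 -0.0613  0.0486] -0.1088
176 [ 0.536  -0.0624  0.0496] -0.1101
178 [ 0.5366 -0.0637  0.05  ] -0.1114
180 [ 5.434e-01 -7.680e-02 -3.000e-04] -0.1262
182 [ 5.44e-01 -7.83e-02  4.00e-04] -0.1278
184 [ 0.5449 -0.0803 -0.0009] -0.13
```

>>> {"method": "drive_tool", "body": {"targets": [{"dx":0.002,"dy":0.001,"dz":-0.02,"ax":0,"ay":0,"az":0,"claw":0},{"dx":0.002,"dy":0.001,"dz":-0.045,"ax":0,"ay":0,"az":0,"claw":0},{"dx":0.002,"dy":0.001,"dz":-0.065,"ax":0,"ay":0,"az":0,"claw":0},{"dx":0.002,"dy":0.001,"dz":-0.075,"ax":0,"ay":0,"az":0,"claw":0},{"dx":0.002,"dy":0.001,"dz":-0.079,"ax":0,"ay":0,"az":0,"claw":0}]}}

```text
time_s: 4.92
position: [0.5416, -0.0753, 0.2298]
eef_rot: [0.592, 0.384, 0.595, -0.385]
ft_force: [-0.5, 0.1, -0.1]
gripper_width: -0.0002
```

>>> {"method": "drive_tool", "body": {"targets": [{"dx":0,"dy":0,"dz":0,"ax":0,"ay":0,"az":0,"claw":0},{"dx":0,"dy":0,"dz":0,"ax":0,"ay":0,"az":0,"claw":0},{"dx":0,"dy":0,"dz":0,"ax":0,"ay":0,"az":0,"claw":0}]}}

```text
time_s: 5.17
position: [0.5437, -0.0766, 0.2329]
eef_rot: [0.594, 0.385, 0.593, -0.384]
ft_force: [0.5, -0.0, 0.4]
gripper_width: -0.0001
```

```bash
python3 - <<'E'
from bench import env, viewer
import cv2,numpy as np
Y=np.array([-.4067,.9135]);X=np.array([.9135,.4067]);B=np.array([.4923,.0386])
im,d=viewer.get_image("wrist");cv2.imwrite("pics/w5.png",im)
o=env.get_obs();d=o['position'][:2]-B;print(o['time_s'],o['position'],o['ft_force'],d@X,d@Y)
E
```

```text
5.2167 [ 0.54368603 -0.07669088  0.23291315] [-0.10391774 -0.44858847 -0.1471073 ] 5.233566319609386e-05 -0.12621691215629818
```

View pics/w5.png

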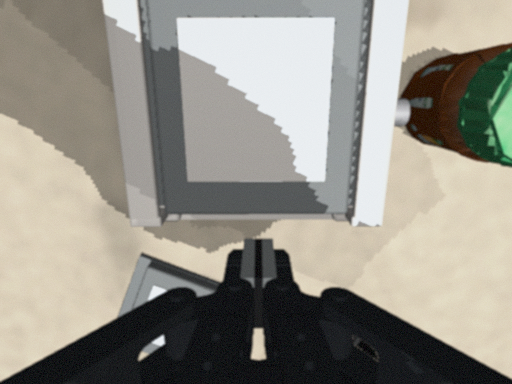

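The finger is down behind the cover end, centred (cover columns 160–350, finger 258), with the tip at 60 mm. Pushing along +y of the box.

>>> {"method": "drive_tool", "body": {"targets": [{"dx":-0.0033,"dy":0.0073,"dz":-0.001,"ax":0,"ay":0,"az":0,"claw":0},{"dx":-0.0057,"dy":0.0128,"dz":-0.001,"ax":0,"ay":0,"az":0,"claw":0},{"dx":-0.0081,"dy":0.0183,"dz":-0.001,"ax":0,"ay":0,"az":0,"claw":0},{"dx":-0.011,"dy":0.0247,"dz":-0.001,"ax":0,"ay":0,"az":0,"claw":0},{"dx":-0.0138,"dy":0.031,"dz":-0.001,"ax":0,"ay":0,"az":0,"claw":0}]}}

```text
time_s: 5.63
position: [0.529, -0.045, 0.2309]
eef_rot: [0.594, 0.384, 0.593, -0.384]
ft_force: [0.2, -1.8, 0.3]
gripper_width: -0.0001
```

```bash
python3 - <<'E'
from bench import env, viewer
import cv2,numpy as np
Y=np.array([-.4067,.9135]);X=np.array([.9135,.4067]);B=np.array([.4923,.0386])
im,d=viewer.get_image("wrist");cv2.imwrite("pics/w6.png",im)
o=env.get_obs();d=o['position'][:2]-B;print(o['time_s'],o['position'],o['ft_force'],d@X,d@Y)
E
```

```text
5.6833 [ 0.5282684  -0.04390344  0.23067105] [-0.70742945  0.62952867  0.6405265 ] -0.0006970166133131531 -0.0899952379701224
```

View pics/w6.png

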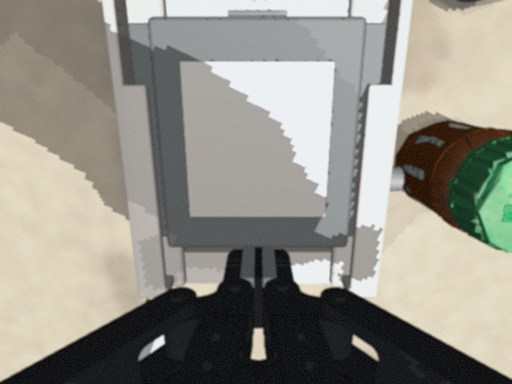

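The cover (front edge now at row 15, riding over the tab) is moving with the finger. Continuing.

>>> {"method": "drive_tool", "body": {"targets": [{"dx":-0.0031,"dy":0.0069,"dz":0.001,"ax":0,"ay":0,"az":0,"claw":0},{"dx":-0.0062,"dy":0.0139,"dz":0.001,"ax":0,"ay":0,"az":0,"claw":0},{"dx":-0.0093,"dy":0.0208,"dz":0.001,"ax":0,"ay":0,"az":0,"claw":0},{"dx":-0.0124,"dy":0.0278,"dz":0.001,"ax":0,"ay":0,"az":0,"claw":0},{"dx":-0.0155,"dy":0.0347,"dz":0.001,"ax":0,"ay":0,"az":0,"claw":0}]}}

```text
time_s: 6.1
position: [0.5135, -0.0102, 0.2317]
eef_rot: [0.593, 0.384, 0.593, -0.384]
ft_force: [0.6, -1.5, 0.5]
gripper_width: -0.0001
```

>>> {"method": "drive_tool", "body": {"targets": [{"dx":-0.0031,"dy":0.0069,"dz":0,"ax":0,"ay":0,"az":0,"claw":0},{"dx":-0.0061,"dy":0.0137,"dz":0,"ax":0,"ay":0,"az":0,"claw":0},{"dx":-0.009,"dy":0.0202,"dz":0,"ax":0,"ay":0,"az":0,"claw":0},{"dx":-0.0118,"dy":0.0266,"dz":0,"ax":0,"ay":0,"az":0,"claw":0},{"dx":-0.0142,"dy":0.032,"dz":0,"ax":0,"ay":0,"az":0,"claw":0}]}}

```text
time_s: 6.52
position: [0.4992, 0.0218, 0.2317]
eef_rot: [0.593, 0.384, 0.594, -0.384]
ft_force: [0.5, -0.0, -0.6]
gripper_width: 0.0002
```

```bash
python3 - <<'E'
from bench import env, viewer
import cv2,numpy as np
Y=np.array([-.4067,.9135]);X=np.array([.9135,.4067]);B=np.array([.4923,.0386])
im,d=viewer.get_image("side");cv2.imwrite("pics/s7.png",cv2.resize(im[110:310,160:360],None,fx=3,fy=3))
o=env.get_obs();d=o['position'][:2]-B;print(o['time_s'],o['position'],o['ft_force'],d@X,d@Y)
E
```

```text
6.5667 [0.49866693 0.02247137 0.23154927] [-0.61870191  1.129011   -0.53100822] -0.0007433251885985425 -0.017322929663226738
```

View pics/s7.png

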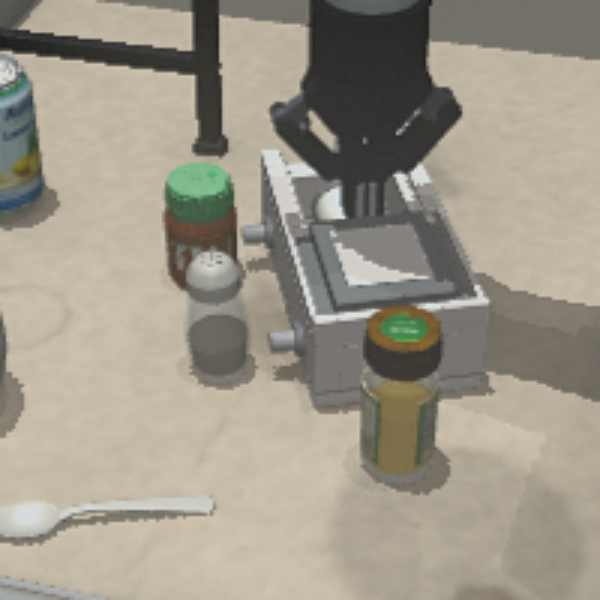

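The cover now lies on the ledge, flat, with the opening exposed behind it, at an estimated y of about +39 mm. Backing off and lifting, then checking.

>>> {"method": "drive_tool", "body": {"targets": [{"dx":0.0041,"dy":-0.0091,"dz":0,"ax":0,"ay":0,"az":0,"claw":0},{"dx":0.0081,"dy":-0.0183,"dz":0.01,"ax":0,"ay":0,"az":0,"claw":0},{"dx":0.0142,"dy":-0.032,"dz":0.035,"ax":0,"ay":0,"az":0,"claw":0},{"dx":0.0244,"dy":-0.0548,"dz":0.065,"ax":0,"ay":0,"az":0,"claw":0},{"dx":0.0366,"dy":-0.0822,"dz":0.085,"ax":0,"ay":0,"az":0,"claw":0}]}}

```text
time_s: 6.98
position: [0.5366, -0.062, 0.3187]
eef_rot: [0.594, 0.384, 0.593, -0.384]
ft_force: [2.0, -0.0, -0.5]
gripper_width: -0.0001
```

>>> {"method": "drive_tool", "body": {"targets": [{"dx":0.01,"dy":-0.022,"dz":0.02,"ax":0,"ay":0,"az":0,"claw":0},{"dx":0.01,"dy":-0.022,"dz":0.05,"ax":0,"ay":0,"az":0,"claw":0},{"dx":0.01,"dy":-0.022,"dz":0.07,"ax":0,"ay":0,"az":0,"claw":0},{"dx":0.01,"dy":-0.022,"dz":0.07,"ax":0,"ay":0,"az":0,"claw":0},{"dx":0.01,"dy":-0.022,"dz":0.07,"ax":0,"ay":0,"az":0,"claw":0}]}}

```text
time_s: 7.4
position: [0.5468, -0.0843, 0.3877]
eef_rot: [0.594, 0.385, 0.592, -0.385]
ft_force: [-0.2, -0.2, -0.6]
gripper_width: -0.0
```

```bash
python3 - <<'E'
from bench import env, viewer
import cv2,numpy as np
from h import *
Y=np.array([-.4067,.9135]);X=np.array([.9135,.4067]);B=np.array([.4923,.0386])
for n in ["side","wrist","scene"]:
    m=viewer.camera_model(n);im,d=viewer.get_image(n);np.savez(f"{n}8.npz",im=im,d=d,K=m["camera_matrix"],T=m["T"])
    if n=="side": im=cv2.resize(im[110:310,160:360],None,fx=3,fy=3)
    if n=="scene": im=cv2.resize(im[150:300,160:360],None,fx=4,fy=4)
    cv2.imwrite(f"pics/{n}8.png",im)
    _,w=cloud(f"{n}8.npz");p=w.reshape(-1,3);p=p[~np.isnan(p[:,0])];b=np.stack([(p[:,:2]-B)@X,(p[:,:2]-B)@Y],1)
    s=(abs(b[:,0])<.034)&(b[:,1]>-.05)&(b[:,1]<.09)&(p[:,2]>.0685)&(p[:,2]<.076);print(n,s.sum(),np.percentile(b[s,1],[0.5,2,98,99.5]).round(4),np.median(p[s,2]))
    if s.sum()>50:
        c=np.linalg.lstsq(np.c_[b[s],np.ones(s.sum())],p[s,2],rcond=None)[0];print("tilt",c[:2].round(3))
o=env.get_obs();print(o['time_s'],o['position'],o['ft_force'])
E
```

```text
side 1001 [-0.0034 -0.0015  0.0857  0.0865] 0.07224070082651235
tilt [ 0.001 -0.003]
wrist 1930 [-0.0066 -0.0065  0.0077  0.0079] 0.071194173322958
tilt [-0.     0.034]
scene 860 [-0.0069 -0.0061  0.0814  0.0897] 0.0725250661116903
tilt [0.    0.002]
7.55 [ 0.5457441  -0.08330097  0.38534697] [-0.59776533  0.06885514  0.26923179]
```

View pics/side8.png

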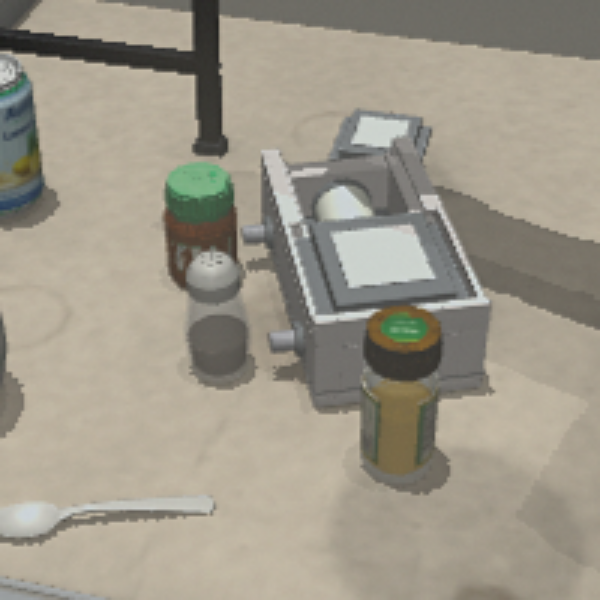

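View pics/wrist8.png

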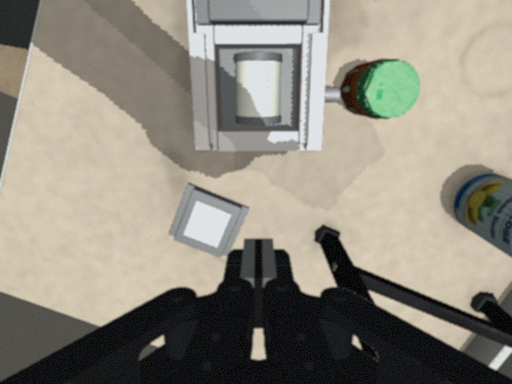

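View pics/scene8.png

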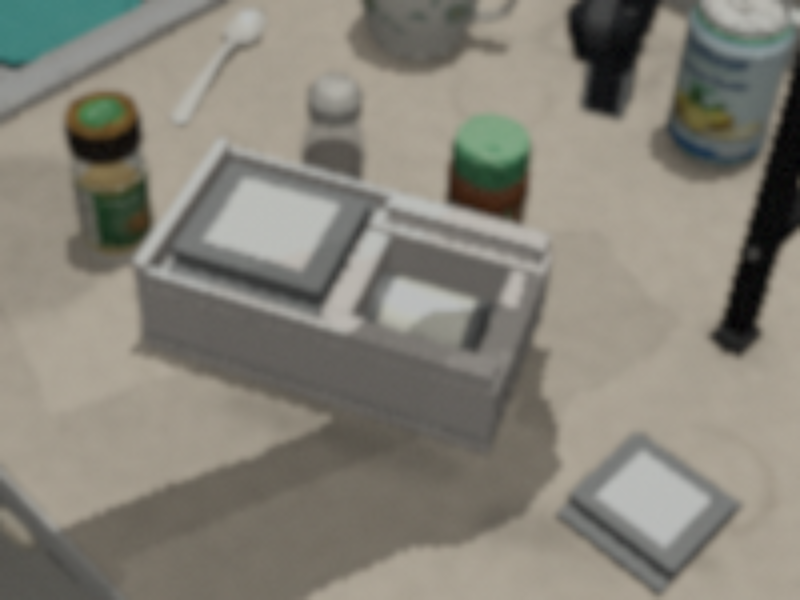

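All three views show the opening fully clear, with a strip of deck visible between it and the cover. The cover lies flat at y≈+40 mm (top 72 mm, no tilt), the containers are in place, and the arm is clear. Handing in.

```bash
python3 -c "
from bench import env
print(env.close_job())"
```

```text
the job is handed in; nothing more can be done
None
```

The water-filter box is open and the job is handed in at about 7.5 s, well inside the 35 s limit. `close_job()` gives no verdict, so the results below are my own checks.

**What I did:** With the gripper shut, I pressed the snap tab down to its hard stop: fingertip at 50.4 mm, with 31 N on it. Two cameras then showed the tab at 50 mm, level with the deck. I lifted off, lowered the fingertip behind the cover's −y end, pushed the cover along the box over the tab, then backed away and lifted clear.

**Final checks:**
- **Cover:** it sits at about y = +40 mm, where +27 mm was needed. It lies flat, with its top at 72 mm and tilt within 0.3% in the scene and side views.
- **Opening:** it is fully uncovered, with a strip of deck visible between it and the cover.
- **Surroundings:** the three containers look undisturbed and nothing touches the robot.

**What disagreed or failed:**
- My first move calls were refused because every row needs all seven keys. Nothing moved.
- Before pressing, the tab measured 62–63 mm high instead of 66 mm. I did not explain the difference.
- The wrist camera's tilt reading at the end (3.4%) disagreed with the other two because it saw only a strip of the cover's end.
- The cameras differed by 2–4 mm on positions along the box, which is inside the margin left.

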